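Slot the corn sign into the empty sign block

ROBOT

A 6-joint arm with a two-finger parallel gripper is mounted at the origin on the work surface. World frame = base frame: x ahead of the robot, y to its left, z up, the work surface at z = 0. Lengths are in m, angles in rad, forces in N, time in s.
With the tool pointing down it reaches from about 0.25 to 0.775 m from the base axis. Payload 4 kg.
Tool frame: the origin (TCP) lies on the centre line of the jaws, within the pads' length; the fingertips stand 19 mm ahead of it and the grasp point (between the pads) is the TCP; z points along the fingers, y is the line along which they close (so a half turn about z gives the same grasp; the last joint's range is limited). The gripper opens to 85 mm and grips with 20 to 120 N. Pads are 22 mm wide; open, the fingers measure 114 mm over their backs; the gripper's body (76 mm by 85 mm) begins 54 mm behind the grasp point. The pads swing forward as they close: fully open they stand 13 mm farther back than shut.
Start: joints at [1.169, 0.087, 1.371, -0, 1.684, -0.103], TCP at [0.162, 0.526, 0.25] pointing down, gripper open.
Joint ranges: [-3.1, 3.1], [-0.76, 2.03], [0.27, 2.55], [-1.08, 4.22], [0.17, 2.65], [-2.57, 2.57]. Speed limits (rad/s): [2.79, 2.79, 3.14, 3.14, 3.14, 3.14].

INTERFACE

Orientations are given as a rotation vector (axis times angle).
In Python, from bench import state, snapshot, camera_info, close_job gives the robot as it stands.
- The arm moves only by the tool apply_moves, never from a script. Its argument "plan" is a list of rows, each a list of 7 numbers: the shift along the tool's x, y, z each as a share of 40 mm, from -1 to 1, then the turn, a rotation vector about the tool's x, y, z each as a share of 10 degrees, from -1 to 1, then the opening, from 0 (shut) to 1 (fully open). A call has 1 to 20 rows; each row shifts and turns the commanded pose from where the row before left it, along the tool's axes as they then stand; what a row does not reach is not made up. A row lasts 1/8 s, in which the tool goes at most 62.5 mm and 10.7 degrees, less where a joint would pass 70% of its speed; a pose out of reach is approached as far as the arm can. A call with a number of a shift or a turn outside -1 to 1 is refused whole. A call with a gripper value outside its range is refused whole. The fingers move at their own pace and stop on an object; "squeeze" is the grip in N (left out, the last holds). Time passes only in rows, so rows that do not move let the fingers close. It gives the time, the measured TCP pose, the force, the opening and the grip force at its end, in the units of the state.
- state(): the state, without advancing time (a new reading comes with each control period).
- snapshot(name): name is "side" or "top" or "wrist"; returns the picture (420x560x3 uint8, red, green, blue); there is no depth.
- camera_info(name): a dict with "camera_matrix" (3x3 intrinsics, pixels), "position" and "attitude" of the camera in the world. Camera axes: x right, y up, looking along -z (the intrinsics and any distortion apply to the point x, -y, -z); pixel columns grow to the right and rows downward; lengths in m; the calibration is good to about 2 mm. A picture is of the moment at which its call begins: read the wrist's pose just before it. camera_info takes no time and is no camera call; for the wrist camera it gives the pose at the moment of the call.
- close_job(): hands the job in; it is judged then, once.
The state is a dict: "clock": time; "joint_pos": joint angles; "qd": joint speeds; "tau": joint torques, N m; "ee_pos": TCP position; "ee_rot": TCP orientation; "force": force on the tool from outside, world axes, zero at the start; "moment": the same for the moment, N m; "gripper_width": finger opening in m; "gripper_force": force on a finger pad.
Only numpy, scipy, OpenCV 4.12 (cv2) and the standard library are available. Lean on these libraries where they do the work, as an engineer would, in place of code of your own. Each camera call takes 0.05 s, during which the arm holds its last target. There are 200 camera calls.

TASK

Take the yellow corn sign out of the wooden rack and slide it into the empty black sign block on the counter: lower it upright into the slot until it stands on the slot's floor before letting go, roughly centred along the block, either face forward. Leave the red and the blue sign standing where they are.

Things in the scene. Friction and masses are not known exactly. Their poses are not given: they have to be found in the camera images.
- yellow_sign: Yellow panel 12 mm thick (x) x 140 wide (y) x 130 high (z up), about 0.16 kg, white disc with corn picture on both faces. Origin: centre of its bottom edge. Stands loose and upright in an outer slot of a fixed pale wooden rack, bottom 12 mm and top 142 mm above the counter; the rack's lips reach 62 mm, so the upper 80 mm are free to grip across the thickness. Lift it straight up.
- empty_block: Empty black steel block, fixed, 90 x 150 mm. Origin: centre of underside, on the counter; z up. Slot along its y through the centre, 20 mm wide, 140 long, open-ended; floor at z = 12 mm (a sign's bottom when home), upright walls to 48 mm, then lips flaring to a 48 mm mouth at z = 62 mm. A like block about 0.2 m or more to its left or right holds the blue sign.
- red_sign: Red sign with a chili picture, same size and axes as the yellow one, standing in the other outer slot of the wooden rack; 108 mm of free space and an empty slot lie between the two. To be left alone.
- blue_sign: Blue sign with a leaf picture, same size and axes as the yellow one, standing in the second black block, its top edge 142 mm above the counter. To be left alone.
Things that resemble listed ones, but are neither listed nor needed, are in the scene too. There is more than one size of the yellow_sign; the job needs the smaller.

How it is judged:
By the outcome, as a careful person would: the job done as asked, in the order asked, and still so for the second after the job is handed in, with the robot touching nothing.
It also fails if it takes over 42 s, if anything falls off the work surface, if the arm or the gripper's body presses on something with over 40 N, if the wrist force passes 120 N, or if a joint passes its speed limit or range.

## Working session

There is one attempt and no reset: what is moved stays moved. The work goes in short steps, Python scripts to look and compute and a tool call to move; the robot and the scene stay as the last step left them, time stands still between calls to the robot, and variables do not carry over. Pictures are saved under pics/ and viewed, at most 10 in all, crops included, and the job is handed in when it is done.

Besides the shell and the picture viewer there is one more tool, called as a command line: name --pt "numbers of a row" for each row, then --argument value for the rest. apply_moves: Moves the arm, as the interface text tells. Its arguments: {"type":"object","properties":{"plan":{"type":"array","items":{"type":"array","items":{"type":"number","minimum":-1,"maximum":1}}},"squeeze":{"type":"number"}},"required":["plan"]}

```bash
mkdir -p pics; ls
python3 - <<'E'
from bench import *
import cv2,numpy as np
np.set_printoptions(precision=4,suppress=True)
for n in("side","top"):
    im=snapshot(n);cv2.imwrite(f"pics/{n}0.png",im[:,:,::-1]);print(n,camera_info(n))
s=state();print(s['clock'],s['ee_pos'],s['ee_rot'],camera_info("wrist"))
E
```

```text
pics
side {'camera_matrix': array([[421.6656,   0.    , 294.486 ],
       [  0.    , 421.6656, 207.2789],
       [  0.    ,   0.    ,   1.    ]]), 'position': array([0.3312, 0.6079, 0.7454]), 'attitude': array([ 0.0594, -0.9714, -2.816 ])}
top {'camera_matrix': array([[408.7281,   0.    , 282.7441],
       [  0.    , 408.7281, 212.231 ],
       [  0.    ,   0.    ,   1.    ]]), 'position': array([0.2605, 0.0426, 0.9892]), 'attitude': array([ 0.126 , -0.1165, -1.54  ])}
0.1 [0.1617 0.5252 0.2492] [-0.4675 -3.1061  0.0031] {'camera_matrix': array([[351.779 ,   0.    , 279.2904],
       [  0.    , 351.779 , 208.3774],
       [  0.    ,   0.    ,   1.    ]]), 'position': array([0.0847, 0.5495, 0.3733]), 'attitude': array([-0.2743, -0.1996,  1.261 ])}
```

View pics/side0.png

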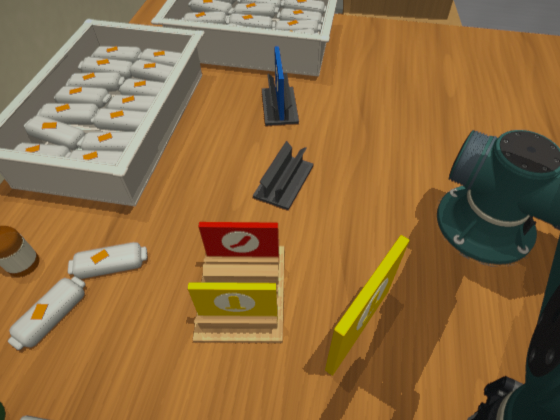

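View pics/top0.png

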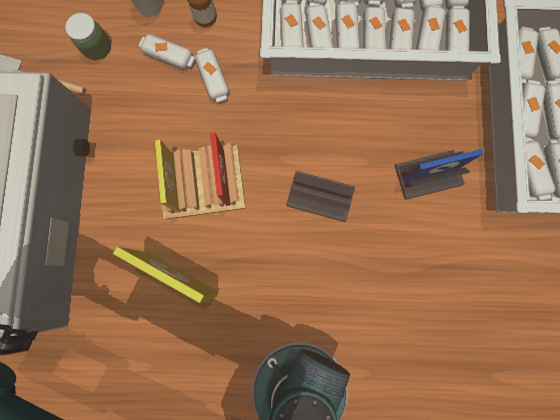

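In the side view the rack holds the small yellow sign (234,300) and the red one (240,240). A larger yellow sign stands free at (368,305). The empty block is at (284,177) and the blue sign's block at (280,90). The sign in the rack fits the description, because it stands in an outer slot and is the smaller one. I'll check it in enlarged crops.

```bash
python3 - <<'E'
import cv2
a=cv2.imread('pics/top0.png')[125:225,145:365];b=cv2.imread('pics/side0.png')[140:350,180:320]
cv2.imwrite('pics/topc.png',cv2.resize(a,None,fx=3.6,fy=3.6,interpolation=2))
cv2.imwrite('pics/sidec.png',cv2.resize(b,None,fx=2.8,fy=2.8,interpolation=2))
E
cat > h.py <<'E'
import numpy as np
from scipy.spatial.transform import Rotation as R
from bench import *
np.set_printoptions(precision=4,suppress=True)
def ray(ci,uv):
    K=ci['camera_matrix'];d=np.array([(uv[0]-K[0,2])/K[0,0],-(uv[1]-K[1,2])/K[1,1],-1])
    return R.from_rotvec(ci['attitude']).apply(d)
def px2w(ci,uv,z):
    d=ray(ci,uv);p=np.array(ci['position']);return p+d*(z-p[2])/d[2]
def w2px(ci,P):
    q=R.from_rotvec(ci['attitude']).inv().apply(np.array(P)-ci['position']);K=ci['camera_matrix']
    return np.array([K[0,0]*q[0]/-q[2]+K[0,2],K[1,1]*-q[1]/-q[2]+K[1,2]])
E
```

```text
(no output)
```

View pics/topc.png

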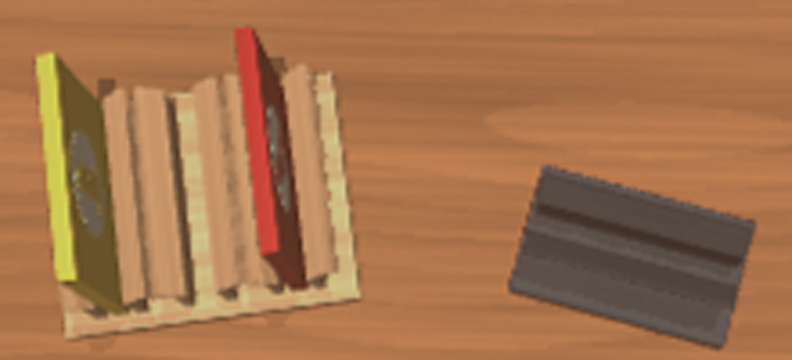

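View pics/sidec.png

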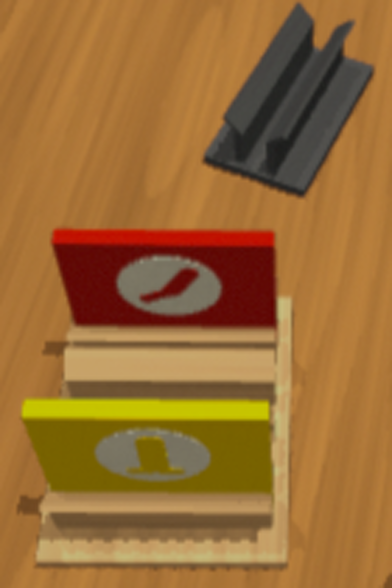

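The crop shows the rack's yellow sign with a corn picture, with its top edge at crop pixels (36..75, 54..282) in the top view. The free block is empty.

Run:
```python
from h import *
t=camera_info('top');s=camera_info('side')
T=lambda p:(p[0]/3.6+145-.4,p[1]/3.6+125-.4)
S=lambda p:(p[0]/2.8+180-.4,p[1]/2.8+140-.4)
for nm,ci,f,ps,z in [('signT',t,T,[(36,55),(54,53),(75,280),(57,283)],.142),('signS',s,S,[(22,402),(268,402),(270,418),(30,418)],.142),('redT',t,T,[(235,30),(251,28),(277,252),(261,255)],.142),
 ('blkT',t,T,[(542,166),(754,222),(722,348),(510,290)],.01),('blkSbase',s,S,[(205,160),(303,193),(373,68)],.01),('lipS L,R ends near',s,S,[(230,128),(285,145)],.062),('lipS far',s,S,[(300,5),(352,22)],.062)]:
    P=np.array([px2w(ci,f(p),z)[:2] for p in ps]);print(nm,P.tolist() and P.round(4).tolist(),P.mean(0),[round(float(np.degrees(np.arctan2(*(P[(i+1)%len(P)]-P[i])[::-1]))),1) for i in range(len(P))],[round(float(np.linalg.norm(P[(i+1)%len(P)]-P[i])),4) for i in range(len(P))])
st=state();print(R.from_rotvec(st['ee_rot']).as_matrix(),st['clock'])
```

```text
signT [[0.5434, 0.3307], [0.5449, 0.32], [0.4071, 0.2974], [0.405, 0.3078]] [0.4751 0.314 ] [-81.9, -170.7, 101.2, 9.4] [0.0108, 0.1397, 0.0106, 0.1403]
signS [[0.542, 0.3222], [0.4049, 0.2981], [0.4018, 0.3077], [0.5344, 0.331]] [0.4708 0.3147] [-170.0, 107.5, 10.0, -49.3] [0.1392, 0.0101, 0.1346, 0.0116]
redT [[0.5622, 0.2121], [0.5637, 0.2025], [0.4269, 0.1799], [0.4249, 0.1892]] [0.4944 0.1959] [-81.0, -170.6, 102.4, 9.5] [0.0097, 0.1386, 0.0095, 0.1392]
blkT [[0.5177, 0.023], [0.4824, -0.122], [0.3953, -0.1006], [0.431, 0.0426]] [ 0.4566 -0.0393] [-103.7, 166.2, 76.0, -12.8] [0.1492, 0.0896, 0.1476, 0.0889]
blkSbase [[0.5127, 0.0265], [0.4292, 0.0456], [0.3938, -0.0991]] [ 0.4452 -0.009 ] [167.1, -103.8, 46.6] [0.0856, 0.149, 0.1729]
lipS L,R ends near [[0.4882, 0.0333], [0.4437, 0.0425]] [0.466  0.0379] [168.3, -11.7] [0.0454, 0.0454]
lipS far [[0.4596, -0.1101], [0.4137, -0.0979]] [ 0.4367 -0.104 ] [165.1, -14.9] [0.0474, 0.0474]
[[-0.9557  0.2943 -0.0008]
 [ 0.2943  0.9557 -0.0019]
 [ 0.0002 -0.002  -1.    ]] 0.1
```

Run:
```python
from h import *
import cv2
t=camera_info('top');s=camera_info('side')
for z in(0,.1,.2,.3):print(z,'box',px2w(t,(90,75),z)[:2],px2w(t,(68,325),z)[:2],'big',px2w(t,(115,250),z)[:2],px2w(t,(204,298),z)[:2],'bigS',px2w(s,(330,360),z)[:2],px2w(s,(405,240),z)[:2])
cv2.imwrite('pics/w0.png',snapshot('wrist')[:,:,::-1])
```

```text
0 box [0.761  0.5598] [0.1328 0.5484] big [0.3115 0.4537] [0.2039 0.2319] bigS [0.2991 0.3554] [0.1706 0.0772]
0.1 box [0.7104 0.5075] [0.1457 0.4973] big [0.3063 0.4122] [0.2096 0.2127] bigS [0.3034 0.3893] [0.1922 0.1484]
0.2 box [0.6598 0.4552] [0.1586 0.4461] big [0.3012 0.3706] [0.2153 0.1936] bigS [0.3077 0.4232] [0.2137 0.2196]
0.3 box [0.6092 0.4029] [0.1715 0.395 ] big [0.296 0.329] [0.221  0.1745] bigS [0.312 0.457] [0.2353 0.2908]
```

View pics/w0.png

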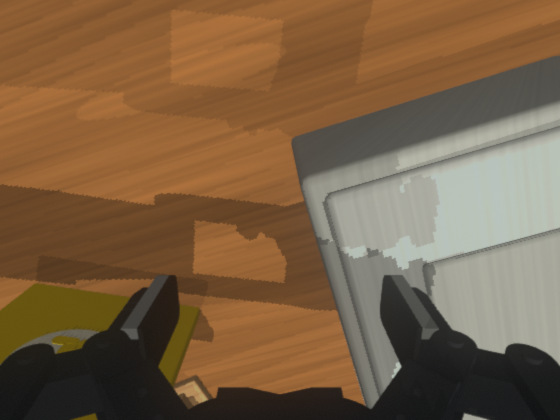

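The wrist view shows the grey box at right (300-560, 60-400) and the big yellow sign at lower left (100,330), which is not the one wanted. I'll rise, turn, and go above the rack's sign.

apply_moves --pt "0 0 -0.95 0 0 -0.9 1" --pt "0 0 -0.95 0 0 -0.9 0.7" --pt "0 0 -0.9 0 0 -0.88 0.7" --pt "-0.85 -0.81 0 0 0 0 0.7" --pt "-0.85 -0.81 0 0 0 0 0.7" --pt "-0.85 -0.81 0 0 0 0 0.7" --pt "-0.85 -0.81 0 0 0 0 0.7" --pt "-0.85 -0.81 0 0 0 0 0.7" --pt "-0.85 -0.81 0 0 0 0 0.7" --pt "-0.85 -0.81 0 0 0 0 0.7" --pt "-0.85 -0.81 0 0 0 0 0.7" --pt "0 0 0.9 0 0 0 0.7" --pt "0 0 0.9 0 0 0 0.7" --pt "0 0 0 0 0 0 0.7" --pt "0 0 0 0 0 0 0.7"

```text
clock: 2.02
ee_pos: [0.4739, 0.3162, 0.2918]
ee_rot: [-0.265, 3.129, 0.001]
force: [-0.1, -0.1, -0.4]
gripper_width: 0.0596
gripper_force: 0.0
```

Run:
```python
from h import *
import cv2
ci=camera_info('wrist');st=state();im=snapshot('wrist')
M=R.from_rotvec(st['ee_rot']).as_matrix();print(st['ee_pos'],st['joint_pos'],st['force'],np.degrees(np.arctan2(M[1,1],M[0,1])),M[2])
c=np.array([.474,.3145,.142]);a=np.radians(9.7);u=np.array([np.cos(a),np.sin(a),0]);v=np.array([-u[1],u[0],0])
v_im=im[:,:,::-1].copy()
for i,j in((1,1),(1,-1),(-1,-1),(-1,1)):
    p=w2px(ci,c+i*.07*u+j*.006*v);print(p);cv2.circle(v_im,tuple(int(q) for q in p),2,(255,0,255),-1)
cv2.imwrite('pics/w1.png',v_im)
```

```text
[0.4739 0.3162 0.2918] [ 0.4888  0.126   1.2469  0.      1.7668 -1.2512] [-0.0719 -0.0693 -0.3917] 99.69344995024605 [-0.0018  0.0006 -1.    ]
[283.533  274.0217]
[269.7868 274.0311]
[268.1613 107.2947]
[284.2002 107.2905]
```

View pics/w1.png

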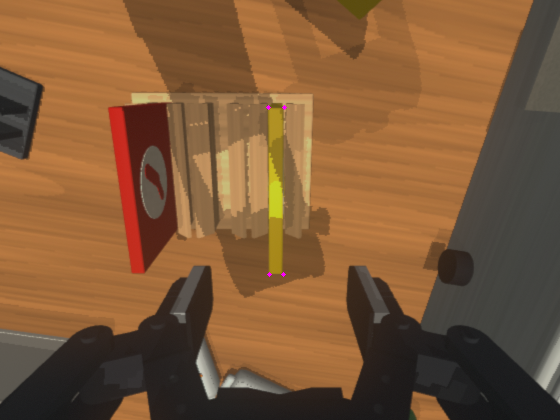

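The projected corners (269-284, 107-274) lie on the sign's top edge, so the estimate holds. I'll descend and grip.

apply_moves --pt "0 -0.04 0.95 0 0 0 0.7" --pt "0 0 0.95 0 0 0 0.7" --pt "0 0 0.95 0 0 0 0.7" --pt "0 0 0.95 0 0 0 0.7" --pt "0 0 0.62 0 0 0 0.7" --pt "0 0 0 0 0 0 0.7" --pt "0 0 0 0 0 0 0" --pt "0 0 0 0 0 0 0" --pt "0 0 0 0 0 0 0" --pt "0 0 0 0 0 0 0" --pt "0 0 0 0 0 0 0" --pt "0 0 0 0 0 0 0" --squeeze 50

```text
clock: 3.58
ee_pos: [0.475, 0.3145, 0.1155]
ee_rot: [-0.265, 3.127, 0.001]
force: [0.1, -1.2, 6.6]
gripper_width: 0.0115
gripper_force: 50.0
```

apply_moves --pt "0 0 -0.4 0 0 0 0" --pt "0 0 -0.8 0 0 0 0" --pt "0 0 -0.95 0 0 0 0" --pt "0 0 -0.95 0 0 0 0" --pt "0 0 -0.95 0 0 0 0" --pt "0 0 -0.95 0 0 0 0" --pt "0 0 0 0 0 0 0" --pt "0 0 0 0 0 0 0"

```text
clock: 4.58
ee_pos: [0.4734, 0.3142, 0.3123]
ee_rot: [0.265, -3.128, 0.001]
force: [-0.2, -0.4, -1.7]
gripper_width: 0.0111
gripper_force: 49.3
```

apply_moves --pt "0.1 -0.4 0 0 0 0 0" --pt "0.2 -0.82 0 0 0 0 0" --pt "0.2 -0.85 0 0 0 0 0" --pt "0.2 -0.85 0 0 0 0 0" --pt "0.2 -0.85 0 0 0 0 0" --pt "0.2 -0.85 0 0 0 0 0" --pt "0.2 -0.85 0 0 0 0 0" --pt "0.2 -0.85 0 0 0 0 0" --pt "0.2 -0.85 0 0 0 0 0" --pt "0.2 -0.85 0 0 0 0 0" --pt "0.1 -0.55 0 0 0 0 0" --pt "0.05 0 0 0 0 0 0"

```text
clock: 6.08
ee_pos: [0.4496, -0.039, 0.3119]
ee_rot: [0.259, -3.128, -0.001]
force: [-0.0, 0.2, -1.7]
gripper_width: 0.011
gripper_force: 49.2
```

apply_moves --pt "0 0 0 0 0 0.5 0" --pt "0 0 0 0 0 0.9 0" --pt "0 0 0 0 0 0.9 0" --pt "0 0 0 0 0 0.9 0" --pt "0 0 0 0 0 0.9 0" --pt "0 0 0 0 0 0.9 0" --pt "0 0 0 0 0 0.9 0" --pt "0 0 0 0 0 0.9 0" --pt "0 0 0 0 0 0.9 0" --pt "0 0 0 0 0 0.9 0" --pt "0 0 0 0 0 0.9 0" --pt "0 0 0 0 0 0.9 0" --pt "0 0 0 0 0 0.9 0" --pt "0 0 0 0 0 0.04 0" --pt "0 0 0 0 0 0 0" --pt "0 0 0 0 0 0 0"

```text
clock: 8.07
ee_pos: [0.4506, -0.0372, 0.3134]
ee_rot: [-2.469, -1.942, 0.0]
force: [0.4, 0.2, -1.6]
gripper_width: 0.0111
gripper_force: 49.1
```

Run:
```python
from h import *
import cv2
st=state();M=R.from_rotvec(st['ee_rot']).as_matrix();print(st['ee_pos'],st['joint_pos'],np.degrees(np.arctan2(M[1,1],M[0,1])),M[2])
s=snapshot('side')[:,:,::-1];w=snapshot('wrist')[:,:,::-1]
cv2.imwrite('pics/s2.png',s);cv2.imwrite('pics/w2.png',w)
cv2.imwrite('pics/m2.png',np.hstack([cv2.resize(s[:,150:420],(385,600)),cv2.resize(w[:,80:480],(415,436)) if 0 else cv2.copyMakeBorder(cv2.resize(w[:,80:480],(415,436)),0,164,0,0,0)]))
```

```text
[ 0.4506 -0.0372  0.3134] [-0.2081 -0.1358  1.4652  0.0002  1.8124  0.0299] -13.63701967826871 [ 0.0002 -0.0003 -1.    ]
```

View pics/m2.png

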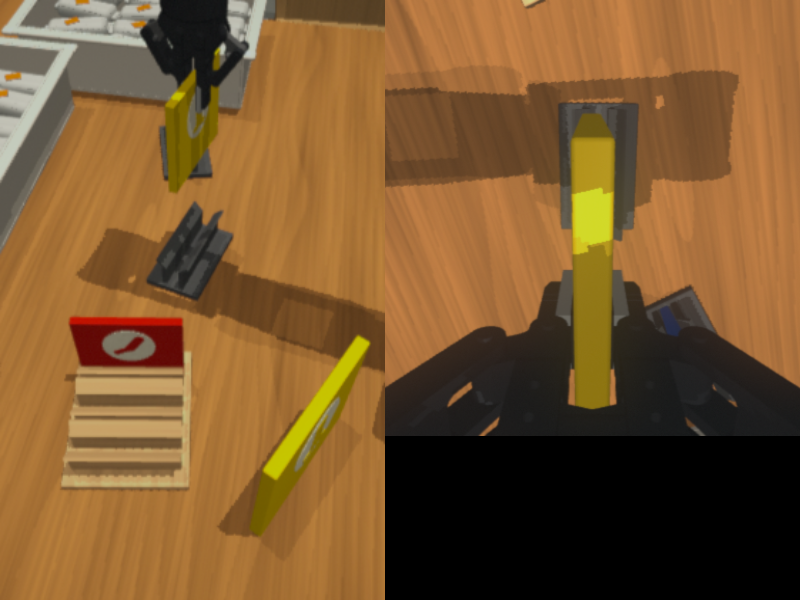

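The sign hangs upright in the jaws over the block, whose upper end shows at (559-638, 102) in the right panel. I'll check the alignment from this wrist view.

Run:
```python
from h import *
ci=camera_info('wrist')
W=lambda X,Y:(80+(X-385)/415*400,Y/436*420)
for p in((559,102),(638,102),(560,230),(633,240)):
    print(W(*p),[px2w(ci,W(*p),z)[:2] for z in(.0,.012,.062)])
a=np.radians(76.3);u=np.array([np.cos(a),np.sin(a),0]);v=np.array([-u[1],u[0],0]);c=np.array([.4545,-.037,0])
for z,h in((.008,.045),(.062,.024)):
  for i in(1,-1):
    for j in(1,-1):
      q=w2px(ci,c+[0,0,z]+i*(.075 if z<.05 else .07)*u+j*h*v);print('pred',z,i,j,(q[0]-80)*415/400+385,q[1]*436/420)
t=state()['ee_pos']; M=R.from_rotvec(state()['ee_rot']).as_matrix()
for s in(.07,-.07):
  for j in (.006,-.006):
    q=w2px(ci,t+M@np.array([s,j,-.0265]));print('signtop',(q[0]-80)*415/400+385,q[1]*436/420)
    q=w2px(ci,t+M@np.array([s,j,.1035]));print('signbot',(q[0]-80)*415/400+385,q[1]*436/420)
import cv2
w=cv2.imread('pics/w2.png')[80:260,200:380];cv2.imwrite('pics/w2c.png',cv2.resize(w,None,fx=3.3,fy=3.3,interpolation=2))
```

```text
(247.710843373494, 98.25688073394495) [array([0.4308, 0.0438]), array([0.4319, 0.0437]), array([0.4362, 0.0434])]
(323.85542168674704, 98.25688073394495) [array([0.5186, 0.0224]), array([0.5173, 0.023 ]), array([0.5116, 0.0251])]
(248.67469879518075, 221.55963302752292) [array([ 0.3909, -0.1071]), array([ 0.393, -0.103]), array([ 0.402 , -0.0861])]
(319.03614457831327, 231.19266055045873) [array([ 0.4787, -0.1425]), array([ 0.4785, -0.1375]), array([ 0.4774, -0.1165])]
pred 0.008 1 1 555.8055647641245 100.1476096552654
pred 0.008 1 -1 636.0587833154038 100.17799628013123
pred 0.008 -1 1 559.4616055637705 226.123613591476
pred 0.008 -1 -1 631.4608413002636 226.1760692237161
pred 0.062 1 1 572.0781853343498 106.06846906671728
pred 0.062 1 -1 620.7990576746884 106.08771689144697
pred 0.062 -1 1 574.1711600727097 238.41495341348147
pred 0.062 -1 -1 617.6023668679408 238.44807705189288
signtop 616.7815523481495 138.66417626207965
signbot 602.9303134180892 114.65607592265712
signtop 571.150881672558 138.6651848111106
signbot 582.9730051882192 114.6578699521892
signtop 608.9900772944501 510.37161624920736
signbot 601.0982574606132 316.02340401471304
signtop 577.6601890548661 510.33942652943045
signbot 584.46216691173 316.01544037617407
```

View pics/w2c.png

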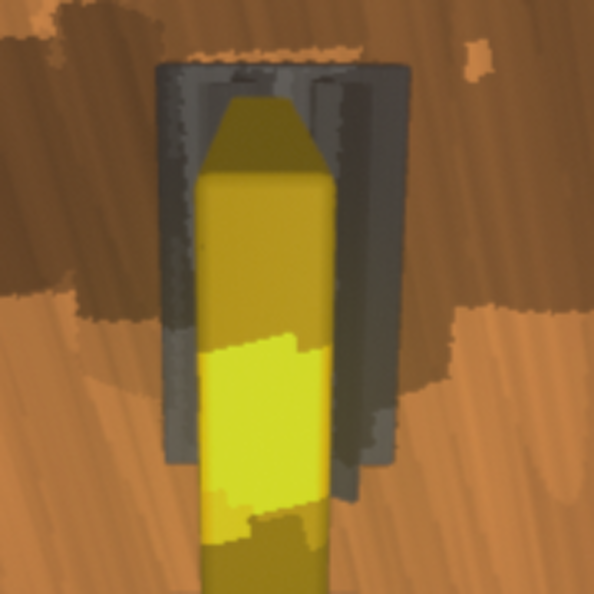

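apply_moves --pt "-0.02 0.175 0 0 0 0 0" --pt "0 0 0.8 0 0 0 0" --pt "0 0 0.8 0 0 0 0" --pt "0 0 0.8 0 0 0 0" --pt "0 0 0.6 0 0 0 0" --pt "0 0 0 0 0 0 0" --pt "0 0 0 0 0 0 0" --pt "0 0 0 0 0 0 0"

```text
clock: 9.18
ee_pos: [0.4583, -0.0401, 0.1952]
ee_rot: [2.469, 1.939, 0.003]
force: [-0.4, -0.3, -1.4]
gripper_width: 0.0114
gripper_force: 49.0
```

Run:
```python
from h import *
import cv2
st=state();M=R.from_rotvec(st['ee_rot']).as_matrix();print(st['ee_pos'],np.degrees(np.arctan2(M[1,1],M[0,1])),M[2],st['force'])
s=snapshot('side')[:,:,::-1];w=snapshot('wrist')[:,:,::-1]
cv2.imwrite('pics/m3.png',np.hstack([cv2.resize(s[100:260,220:360],(500,571)),cv2.copyMakeBorder(cv2.resize(w[60:260,200:380],(300,333)),0,238,0,0,0)]))
```

```text
[ 0.4583 -0.0401  0.1952] -13.716355077650924 [ 0.0002  0.0032 -1.    ] [-0.4397 -0.2944 -1.4264]
```

View pics/m3.png

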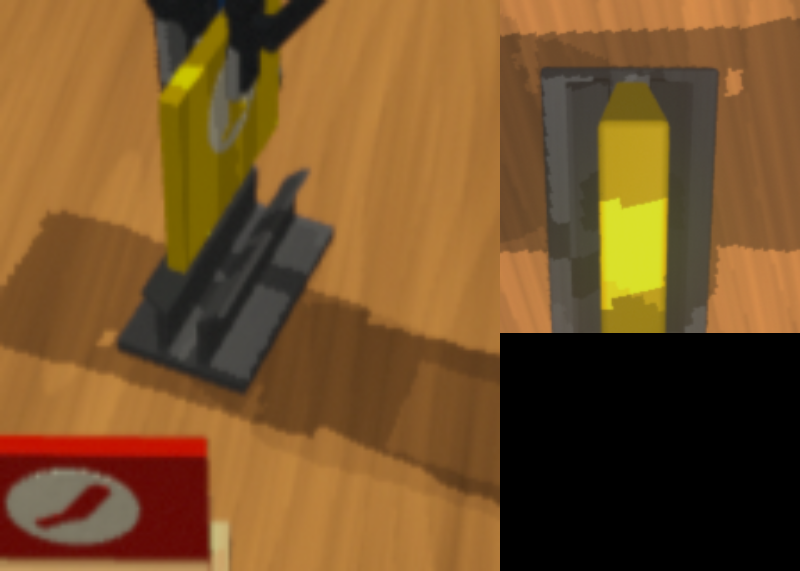

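The wrist view shows the sign's bottom (631) within 2 px of the block's centre line (630). The sign is above the mouth, so I'll lower it.

apply_moves --pt "0 -0.03 0.4 0 0 0 0" --pt "0 0 0.4 0 0 0 0" --pt "0 0 0.4 0 0 0 0" --pt "0 0 0.4 0 0 0 0" --pt "0 0 0.15 0 0 0 0" --pt "0 0 0 0 0 0 0" --pt "0 0 0 0 0 0 0"

```text
clock: 10.15
ee_pos: [0.4567, -0.0397, 0.1242]
ee_rot: [2.47, 1.94, 0.002]
force: [-0.6, 0.5, -2.5]
gripper_width: 0.0112
gripper_force: 49.2
```

apply_moves --pt "0 0 0.07 0 0 0 0" --pt "0 0 0.07 0 0 0 0" --pt "0 0 0.04 0 0 0 0" --pt "0 0 0 0 0 0 0" --pt "0 0 0 0 0 0 0"

```text
clock: 10.78
ee_pos: [0.4562, -0.0396, 0.1164]
ee_rot: [2.471, 1.94, 0.0]
force: [1.1, -0.4, -1.3]
gripper_width: 0.0111
gripper_force: 49.2
```

Inside the slot at 0.116 m, with no contact force yet. I'll feel for the floor in small steps.

apply_moves --pt "0 0 0.03 0 0 0 0" --pt "0 0 0.03 0 0 0 0" --pt "0 0 0 0 0 0 0" --pt "0 0 0 0 0 0 0"

```text
clock: 11.28
ee_pos: [0.4566, -0.0394, 0.1156]
ee_rot: [2.47, 1.94, 0.002]
force: [-1.8, 0.9, 5.3]
gripper_width: 0.0115
gripper_force: 50.2
```

The force along z rose by about 7 N, so the sign stands on the floor. I'll release and rise.

apply_moves --pt "0 0 0 0 0 0 0.25" --pt "0 0 0 0 0 0 0.4" --pt "0 0 0 0 0 0 0.5" --pt "0 0 0 0 0 0 0.6" --pt "0 0 0 0 0 0 0.6" --pt "0 0 0 0 0 0 0.6" --pt "0 0 -0.3 0 0 0 0.6" --pt "0 0 -0.7 0 0 0 0.6" --pt "0 0 -0.9 0 0 0 0.6" --pt "0 0 -0.9 0 0 0 0.6" --pt "0 0 -0.9 0 0 0 0.6" --pt "0 0 0 0 0 0 0.6" --pt "0 0 0 0 0 0 0.6"

```text
clock: 12.9
ee_pos: [0.456, -0.0395, 0.2618]
ee_rot: [-2.471, -1.94, 0.0]
force: [0.1, 0.3, -0.3]
gripper_width: 0.0513
gripper_force: 0.0
```

Run:
```python
from h import *
import cv2
st=state();print(st['clock'],st['ee_pos'],st['force'])
s=snapshot('side')[:,:,::-1];w=snapshot('wrist')[:,:,::-1]
cv2.imwrite('pics/m4.png',np.hstack([cv2.resize(s[40:340,180:380],(400,600)),cv2.copyMakeBorder(cv2.resize(w[:,80:480],(400,420)),0,180,0,0,0)]))
```

```text
12.9 [ 0.456  -0.0395  0.2618] [ 0.0535  0.3386 -0.3426]
```

View pics/m4.png

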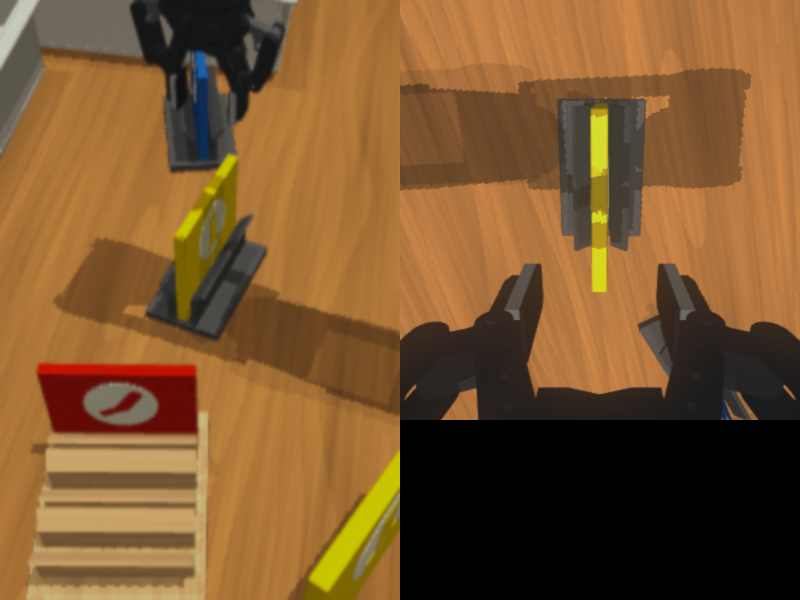

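The yellow sign stands upright and centred in the slot (wrist view 592-607, 103-291). The red and blue signs are untouched and the gripper is clear.

```bash
python3 -c "from bench import *;print(close_job())"
```

```text
the job is handed in; nothing more can be done
None
```

The small yellow corn sign stands upright on the slot floor of the empty black block, roughly centred; the red and blue signs were left alone, and the job was handed in at about 13 s.

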